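# Unclip the strainer screens and pile them in the draining rack

## Robot

A 6-joint arm with a two-finger parallel gripper is mounted at the origin on a cart in front of the work surface, level with it; the furniture and walls round the work are solid. World frame = base frame: x ahead of the robot, y to its left, z up, the work surface at z = 0. Lengths are in m, angles in rad, forces in N, time in s.
With the tool pointing down it reaches from about 0.2 to 0.875 m from the base axis. Payload 3.4 kg.
Tool frame: the origin (TCP) lies between the finger pads; the fingertips stand 25 mm ahead of it and the grasp point (between the pads) lies 6 mm ahead of it (r.nose_length is the z of the fingertips in the tool frame, in m); z points along the fingers, x is the direction in which the jaws open and shut, and the axes are right-handed (so a half turn about z gives the same grasp; the last joint's range is limited). The gripper opens to 94 mm and grips with 3 to 60 N. Pads are 16 mm wide; open, the fingers measure 119 mm over their backs; the gripper's body (75 mm by 177 mm) begins 78 mm behind the grasp point.
Start: joints at [-1.442, 0.276, 1.505, -0, 1.361, -0.121], TCP at [0.142, -0.557, 0.23] pointing down, gripper open.
Joint ranges: [-2.89, 2.89], [-0.75, 2.08], [0.22, 2.7], [-1.18, 4.32], [0.11, 2.71], [-2.7, 2.7]. Speed limits (rad/s): [2.57, 2.57, 3.14, 3.14, 3.14, 3.14].

## Interface

Orientations are given as a unit quaternion [w, x, y, z].
In Python, from plant import r, gripper_to, inverse_kinematics, vision, models, telemetry gives the robot as it stands. Calls block until the motion is done:
- r.move_to(position, orientation): joint-space move of the TCP to a pose.
- r.move_l(position, rot=None, vel=0.15, guard=None): straight line of the TCP; rot=None keeps the orientation; vel is the mean speed in m/s. With guard (N) it stops when the force on the tool has changed by that much, and returns True; else False.
- r.movej(angles): joint-space move.
- gripper_to(opening, f_grip=None): finger opening in m; f_grip is the grip in N (None keeps the last); returns when the fingers have stopped.
- r.hold(seconds).
- inverse_kinematics(position, orientation): joint angles nearest the present ones, or None.
- vision.snapshot(name): name is "scene" or "top"; returns the picture (384x512x3 uint8, red, green, blue); there is no depth.
- vision.get_calibration(name): a dict with "fx", "fy", "cx", "cy" (pixels), "position" and "orientation" of the camera in the world. Camera axes: x right, y down, z forward; pixel columns grow to the right and rows downward; lengths in m; the calibration is good to about 2 mm. A picture is of the moment at which its call begins. get_calibration takes no time and is no camera call.
A pose or a line that the arm cannot do raises r.PlanningError and nothing moves.
- r.sign_off(): hands the job in, once; it reports no verdict.
Trained networks look in the newest picture that a camera, given by its name, has taken for a name from the list of things; names that differ only in an ending like _2 or _b are one class to them, and where a whole thing is asked for, a point or a joint stands for the part that bears it (a point fixed in the world has none). Each returns a list of dicts, best first, with "score" (0 to 1); they miss things now and then, are a little off and sometimes report something else, mostly with a low value. They report only what shows in the picture. A call takes as long as a camera call. They do not tell look-alikes from the thing itself.
- models.boxes_of(thing, camera): "at" ([x, y, z] in m, in world coordinates, good to about 4 mm: the middle of the surface that is visible of it).
- models.regions_of(thing, camera): "pixels" (384x512 bool, what is visible of it).
- models.mark_of(thing, camera): "at" ([x, y, z] in m, in world coordinates, good to about 4 mm: a listed point, or the origin of a listed thing).
Readings, each from a call of its own:
- telemetry.current_t(): time.
- telemetry.current_joints(): joint angles.
- telemetry.current_dq(): joint speeds.
- telemetry.current_joint_efforts(): joint torques, N m.
- telemetry.current_ee_pos(): TCP position.
- telemetry.current_tool_rot(): TCP orientation.
- telemetry.current_wrist_force(): force on the tool from outside, world axes, zero at the start.
- telemetry.current_torque(): the same for the moment, N m.
- telemetry.current_opening(): finger opening in m.
Only numpy, scipy, OpenCV 4.12 (cv2) and the standard library are available. Lean on these libraries where they do the work, as an engineer would, in place of code of your own. Each camera call takes 0.05 s, during which the arm holds its last target.

## Task

The batch is poured: take the two screens out of the straining box, one at a time, by pinching the two sprung tabs on a screen's sides together and lifting it straight out, and lay each in the sloping draining rack so that both lie flat on the screen already there, in one square pile with all edges flush. Do not drop a screen, leave the first screen resting against the rack's stop, and do not disturb the other things on the table.

Things in the scene. Friction and masses are not known exactly. Their poses are not given: they have to be found in the camera images.
- screen_a: flat screen cartridge, white plastic frame round a steel mesh, 100 x 56 x 22 mm (x, y, z), 0.11 kg; origin: centre of its underside, x along its length, z out of its top; flat above and below, a pile grows 22 mm a screen. A sprung tab stands out in the middle of each long side (see the tab points). Starts snapped into the box's y+ bay.
- screen_b: flat screen cartridge, white plastic frame round a steel mesh, 100 x 56 x 22 mm (x, y, z), 0.11 kg; origin: centre of its underside, x along its length, z out of its top; flat above and below, a pile grows 22 mm a screen. A sprung tab stands out in the middle of each long side (see the tab points). Starts snapped into the box's y- bay.
- screen_c: flat screen cartridge, white plastic frame round a steel mesh, 100 x 56 x 22 mm (x, y, z), 0.11 kg; origin: centre of its underside, x along its length, z out of its top; flat above and below, a pile grows 22 mm a screen. A sprung tab stands out in the middle of each long side (see the tab points). Starts as the bottom of the pile in the rack, short side at the stop.
- tab_l (a point): middle of the ribbed outer face of screen_a's sprung tab on its y+ side, 12 mm above the underside, 33 mm from mid-width; same on all screens. The tab is 26 mm long in x, 3 to 21 mm above the underside. 66 mm over both free tabs, 57 mm with both pinched home (4.5 mm each, 6.5 N on each side); home, they stand 0.5 mm proud of the frame and carry the grip.
- tab_r (a point): middle of the ribbed outer face of screen_a's sprung tab on its y- side, 12 mm above the underside, 33 mm from mid-width; same on all screens. The tab is 26 mm long in x, 3 to 21 mm above the underside. At its foot, 2 to 5 mm above the underside, is a barb standing 3.5 mm out, which moves with the tab; let go, the tab springs out again.
- strainer: fixed steel straining box, 122 (x) x 207 (y) x 60 mm high, brass spout at x-; origin: centre of its underside. Two bays in its deck, centred 52 mm to y+ and y-, length along x. A seated screen's underside is 51.5 mm up; its upper 13.5 mm show above the deck. Play 1 mm. Lips hook 3 mm over the tabs' barbs; with both tabs pinched home the screen lifts straight up.
- rack: fixed draining rack: aluminium drip tray 165 (x) x 104 (y) x 14 mm that carries a slatted steel bed; origin: centre of the tray's underside, on the table; its x- end is the low end
- rack_bed: the rack's slatted bed, 115 mm long, 59 mm wide, sloping 30 degrees; origin: on its top surface at the middle of its low end; x up the slope, y to the left across it, z out of the bed. The stop stands square to the bed at x = 0, 66 mm wide, reaching 58 mm out of the bed; the sides are open.
- cup: steel measuring cup, 72 mm wide, 82 mm high; bystander
- bottle: small dark drop bottle, 30 mm wide, 62 mm high, behind the straining box; bystander
- key: black hex key, 84 mm long, lying left of the rack; bystander
- tub_09: open pink tub, 96 mm wide, 55 mm high, on the left; bystander
- tub_lid_1: pink lid, 98 mm wide, 16 mm high, lower of two lids; bystander
- tub_lid_3: pink lid, 98 mm wide, 16 mm high, upper of two lids; bystander
Not all that is in view belongs to the job. Leave any turquoise look-alike of the screen_b alone.

How it is judged:
By the outcome, as a careful person would: the job done as asked, in the order asked, and still so for the second after the job is handed in, with the robot touching nothing.
It also fails if it takes over 59 s, if anything falls off the work surface, if the arm or the gripper's body presses on something with over 40 N, if the wrist force passes 120 N, or if a joint passes its speed limit or range.

## Working session

There is one attempt and no reset: what is moved stays moved. The work goes in short steps, each a Python script; the robot and the scene stay as the last script left them, time stands still between calls to the robot, and variables do not carry over. Pictures are saved under pics/ and viewed, and the job is handed in when it is done.

```bash
ls; mkdir -p pics; python3 - <<'E'
from plant import r, vision, models, telemetry
import cv2
for n in ("scene","top"):
    im=vision.snapshot(n); cv2.imwrite(f"pics/{n}0.png",cv2.resize(im[:,:,::-1],(800,600),interpolation=cv2.INTER_CUBIC))
    c=vision.get_calibration(n); print(n,c)
    for t in ("screen_a","strainer","rack","rack_bed","tab_l","tab_r"):
        try:
            for d in models.mark_of(t,n): print(t,n,[round(v,4) for v in d["at"]],round(d["score"],2))
        except Exception as e: print(t,e)
print(telemetry.current_t())
E
```

```text
pics
scene {'fx': 438.16737408692137, 'fy': 438.16737408692137, 'cx': 255.3733564681167, 'cy': 192.4996370823579, 'position': array([-0.10928495,  0.72820411,  0.67570261]), 'orientation': array([ 0.16414002, -0.28205618,  0.82641377, -0.45884927])}
screen_a scene [0.4459, -0.1965, 0.0508] 0.91
screen_a scene [0.3482, -0.0571, 0.0018] 0.69
screen_a scene [0.4401, -0.3017, 0.047] 0.65
screen_a scene [0.4739, 0.0928, 0.0614] 0.58
strainer scene [0.4441, -0.2508, 0.0027] 0.92
strainer scene [0.6453, -0.2963, -0.0006] 0.28
rack scene [0.4587, 0.0971, 0.0022] 0.69
rack_bed scene [0.4317, 0.1019, 0.0272] 0.65
tab_l scene [0.4505, -0.1633, 0.0638] 0.5
tab_r scene [0.4505, -0.1633, 0.0638] 0.5
top {'fx': 433.56713660517306, 'fy': 433.56713660517306, 'cx': 251.33938528766507, 'cy': 188.9167411421328, 'position': array([ 0.42861302, -0.01957341,  1.24175151]), 'orientation': array([-0.02575667,  0.71048525, -0.70277188,  0.02567089])}
screen_a top [0.4422, -0.3034, 0.0541] 0.74
screen_a top [0.453, -0.1951, 0.055] 0.73
screen_a top [0.4756, 0.0964, 0.0564] 0.57
strainer top [0.4447, -0.2434, -0.0009] 0.85
strainer top [0.5311, -0.2879, 0.0015] 0.37
rack top [0.4607, 0.0979, -0.0012] 0.77
rack_bed top [0.4346, 0.1035, 0.036] 0.52
tab_l top [0.4509, -0.2328, 0.0654] 0.5
tab_l top [0.4562, -0.1659, 0.0601] 0.4
tab_l top [0.4432, -0.3008, 0.0537] 0.15
tab_r top [0.4509, -0.2328, 0.0654] 0.5
tab_r top [0.4562, -0.1659, 0.0601] 0.4
tab_r top [0.4432, -0.3008, 0.0537] 0.15
0.7
```

View pics/scene0.png

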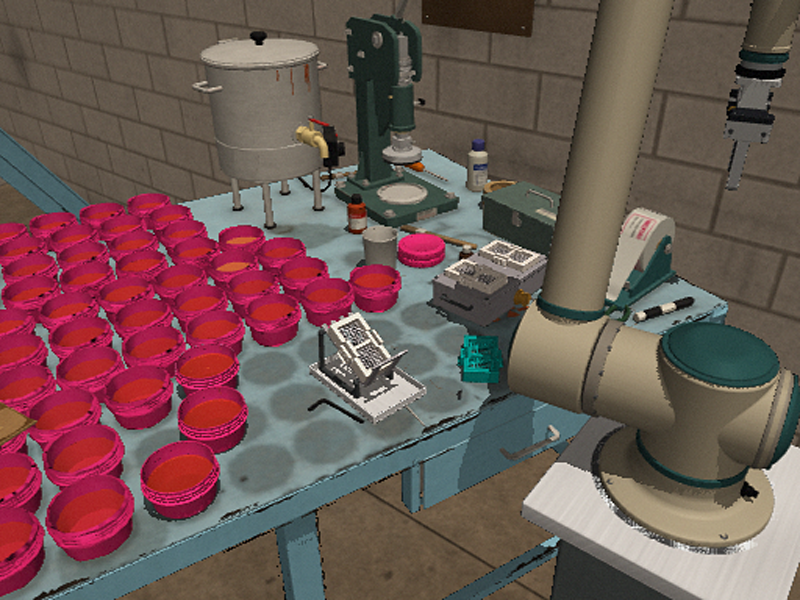

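View pics/top0.png

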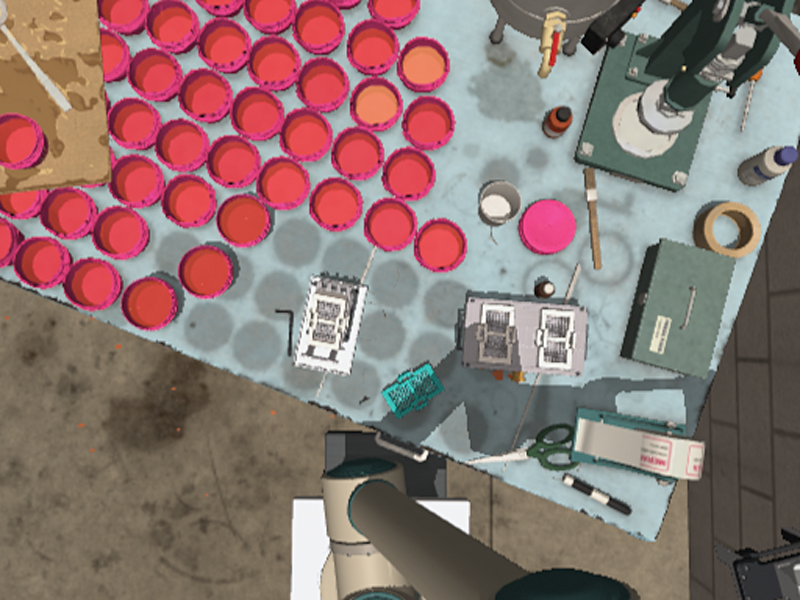

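The top view shows the straining box at (525,332), with two white screens at (495,335) and (557,338). The rack, holding screen_c, is at (328,325), and the turquoise look-alike is at (412,388), which I'll leave alone. Next I'll enlarge the box and the rack.

```bash
python3 - <<'E'
from plant import vision
import cv2
t=vision.snapshot("top"); s=vision.snapshot("scene")
cv2.imwrite("pics/t_raw.png",t[:,:,::-1]);cv2.imwrite("pics/s_raw.png",s[:,:,::-1])
def crop(im,x,y,w,h,k,n): cv2.imwrite(n,cv2.resize(im[y:y+h,x:x+w,::-1],(w*k,h*k),interpolation=cv2.INTER_CUBIC))
crop(t,285,175,100,75,8,"pics/c1.png")
crop(t,170,165,80,75,8,"pics/c2.png")
crop(s,265,140,95,75,8,"pics/c3.png")
crop(s,190,190,90,85,7,"pics/c4.png")
E
```

```text
(no output)
```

View pics/c1.png

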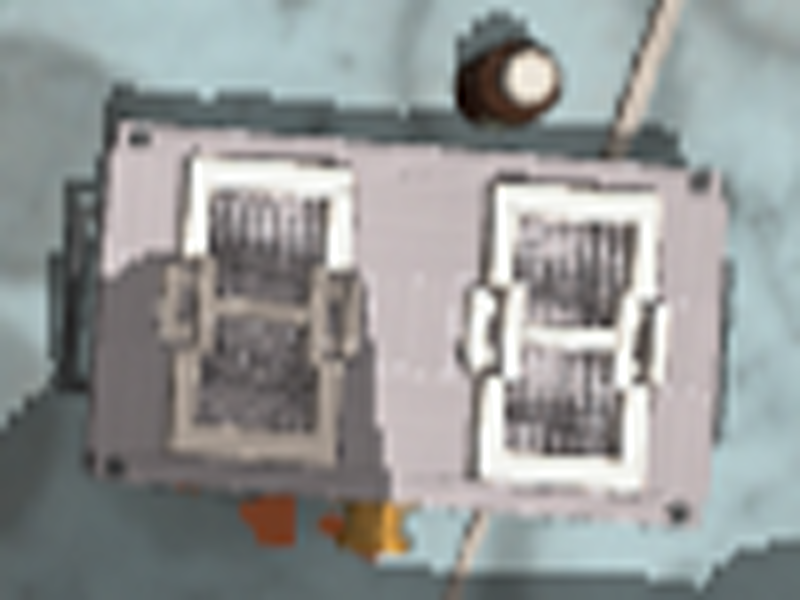

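View pics/c2.png

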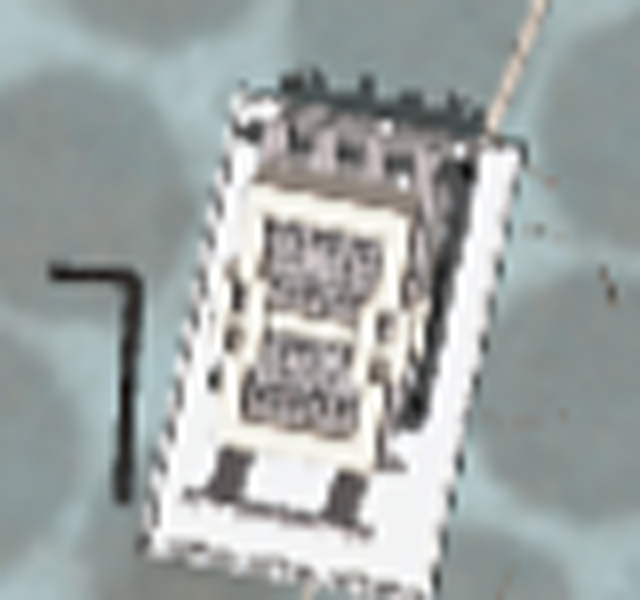

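View pics/c3.png

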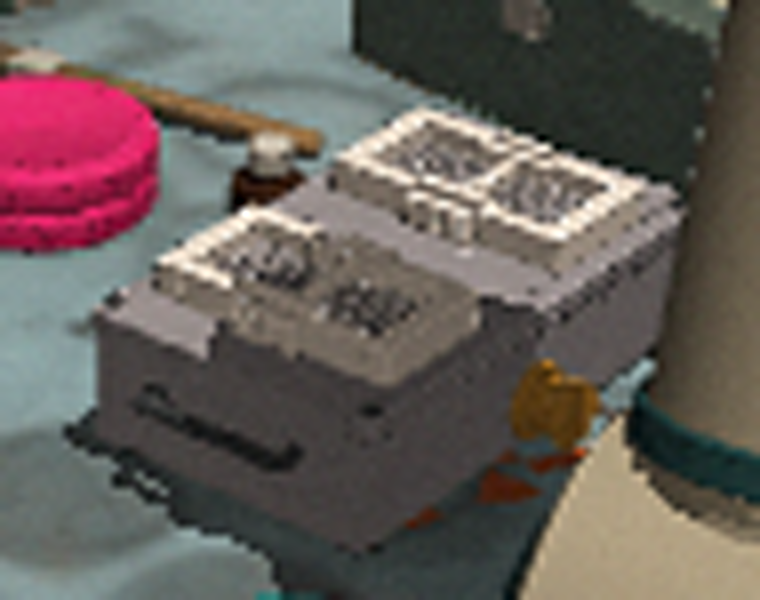

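View pics/c4.png

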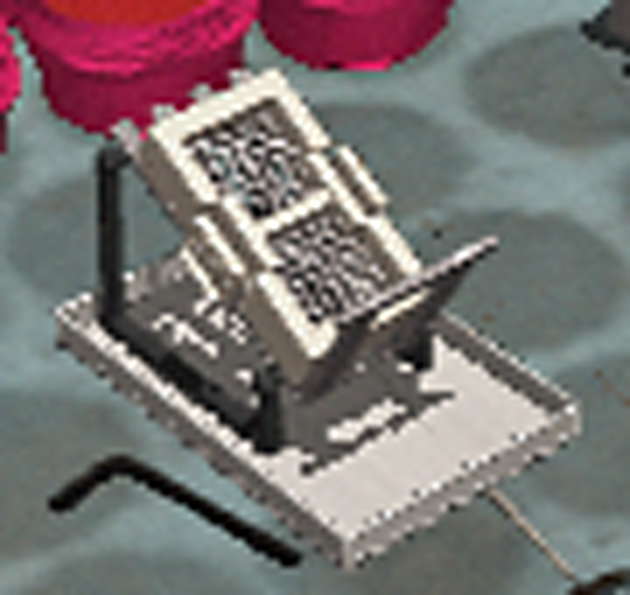

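```bash
cat > h.py <<'E'
import numpy as np, cv2
from scipy.spatial.transform import Rotation as R
from scipy.optimize import least_squares
def cam(c):
    q=np.array(c["orientation"]); return R.from_quat(q[[1,2,3,0]]).as_matrix(), np.array(c["position"]), c
def proj(C,P):
    Rm,p,c=C; q=(np.atleast_2d(P)-p)@Rm
    return np.c_[c["fx"]*q[:,0]/q[:,2]+c["cx"], c["fy"]*q[:,1]/q[:,2]+c["cy"]]
def raw(pts,k,ox,oy): return (np.array(pts,float)+.5)/k-.5+[ox,oy]
def Rz(a): return R.from_euler('z',a).as_matrix()
def Ry(a): return R.from_euler('y',a).as_matrix()
L,W,H=.1,.056,.022
def top4(): # far-left(y+), far-right, near-right, near-left
    return np.array([[L/2,W/2,H],[L/2,-W/2,H],[-L/2,-W/2,H],[-L/2,W/2,H]])
SL=np.radians(30)
def tilt(yaw): # bed frame rotation: x up slope
    return Rz(yaw)@Ry(-SL)
def quat(M):
    q=R.from_matrix(M).as_quat(); return [q[3],q[0],q[1],q[2]]
E
cat > fit0.py <<'E'
from h import *
from plant import vision
T=cam(vision.get_calibration("top"));S=cam(vision.get_calibration("scene"))
tA=raw([(190,157),(355,165),(337,460),(170,450)],8,285,175)
tB=raw([(495,180),(662,190),(645,490),(478,480)],8,285,175)
tD=raw([(120,122),(725,170),(695,522),(95,478)],8,285,175)
sA=raw([(158,262),(250,207),(478,290),(388,355)],8,265,140)
sB=raw([(328,160),(425,108),(645,182),(553,240)],8,265,140)
deck=np.array([[.061,.1035,.06],[.061,-.1035,.06],[-.061,-.1035,.06],[-.061,.1035,.06]])
# order scene: left=far-left? verify by projecting
def box(v):
    M=Rz(v[2]); o=np.array([v[0],v[1],0])
    f=lambda P:P@M.T+o
    a=f(top4()+[0,.052,.0515]);b=f(top4()+[0,-.052,.0515]);return a,b,f(deck)
def res(v,which):
    a,b,d=box(v); out=[]
    if 't' in which: out+=[proj(T,a)-tA,proj(T,b)-tB,proj(T,d)-tD]
    if 's' in which: out+=[proj(S,a)-sA,proj(S,b)-sB]
    return np.concatenate(out).ravel()
for w in ('t','s','ts'):
    f=least_squares(res,[.447,-.25,-.08],args=(w,));print(w,f.x.round(4));print(f.fun.reshape(-1,2).round(1).tolist())
tC=raw([(255,185),(412,210),(375,468),(215,442)],8,170,165)
sC=raw([(150,140),(272,70),(420,265),(300,355)],7,190,190)
def rc(v,w):
    P=(top4())@tilt(v[3]).T+v[:3]; out=[]
    if 't' in w: out.append(proj(T,P)-tC)
    if 's' in w: out.append(proj(S,P)-sC)
    return np.concatenate(out).ravel()
for w in ('t','s','ts'):
    f=least_squares(rc,[.475,.095,.055,-.2],args=(w,));print(w,f.x.round(4));print(f.fun.reshape(-1,2).round(1).tolist())
tray=np.array([[.0825,.052,.014],[.0825,-.052,.014],[-.0825,-.052,.014],[-.0825,.052,.014]])
tT=raw([(235,92),(522,145),(435,598),(148,548)],8,170,165)
f=least_squares(lambda v:(proj(T,tray@Rz(v[2]).T+[v[0],v[1],0])-tT).ravel(),[.46,.1,-.2]);print('tray',f.x,f.fun.round(1))
E
python3 fit0.py
```

```text
t [ 0.4467 -0.2491 -0.0684]
[[-0.1, -0.3], [0.0, 0.3], [-0.2, 0.6], [-0.2, 0.2], [0.3, -0.1], [0.1, 0.3], [0.0, -0.1], [0.0, -0.5], [-0.3, -0.3], [-0.3, -0.3], [0.9, 0.5], [-0.3, -0.1]]
s [ 0.4466 -0.2467 -0.0695]
[[-0.4, -0.2], [0.2, -0.4], [0.4, 0.3], [-0.2, -0.1], [0.3, -0.3], [-0.8, -0.2], [-0.2, 0.5], [0.6, 0.3]]
ts [ 0.4469 -0.2487 -0.0687]
[[-0.2, -0.4], [-0.1, 0.2], [-0.4, 0.5], [-0.3, 0.1], [0.1, -0.2], [-0.0, 0.2], [-0.2, -0.2], [-0.1, -0.6], [-0.4, -0.4], [-0.4, -0.4], [0.7, 0.4], [-0.5, -0.2], [-0.1, -0.5], [0.5, -0.7], [0.7, -0.0], [0.1, -0.4], [0.6, -0.6], [-0.6, -0.5], [0.0, 0.2], [0.9, -0.1]]
t [ 0.4786  0.0943  0.0427 -0.1771]
[[-0.7, -0.3], [0.3, 0.5], [0.1, 0.1], [0.3, -0.4]]
s [ 0.5326  0.0396  0.0033 -0.164 ]
[[-0.1, -1.2], [-0.8, 0.7], [0.1, 2.1], [0.8, -1.6]]
ts [ 0.48    0.0942  0.0561 -0.1728]
[[-1.3, -1.2], [-0.1, -0.4], [-0.1, -0.4], [-0.2, -0.9], [-1.1, -2.2], [-0.2, -0.9], [2.5, 3.2], [1.6, 0.3]]
tray [ 0.46372434  0.09336513 -0.17023737] [-0.  -0.3  0.  -0.3  0.2  0.5 -0.2  0.1]
```

```bash
cat >> h.py <<'E'
BOX=np.array([.4468,-.249,0.]);BY=-.0687
def tooldown(yaw,s): # jaws along frame y
    x=Rz(yaw)@[0,s,0]; z=np.array([0,0,-1.]); return np.c_[x,np.cross(z,x),z]
def toolbed(yaw,s):
    B=tilt(yaw); x=s*B[:,1]; z=-B[:,2]; return np.c_[x,np.cross(z,x),z]
E
python3 - <<'E'
from h import *
from plant import inverse_kinematics as ik, telemetry, r
A=BOX+Rz(BY)@[0,.052,0];print(A)
for s in (1,-1):
    for z in (.0865,.2): print(s,z,np.round(ik(list(A+[0,0,z]),quat(tooldown(BY,s))),3))
    for z in (.06,.15):
        M=toolbed(-.172,s); print(s,'bed',np.round(ik([.4786-.5*z,.0943,.055+.87*z],quat(M)),3))
print(telemetry.current_wrist_force(),r.nose_length,telemetry.current_joints())
E
```

```text
[ 0.45036959 -0.19712266  0.        ]
1 0.0865 [-0.554  0.282  1.896 -0.     0.964 -2.056]
1 0.2 [-0.554  0.171  1.726 -0.     1.245 -2.056]
1 bed [ 0.201  0.056  2.306 -0.581  0.339 -0.69 ]
1 bed [ 0.238 -0.146  2.225 -0.358  0.605 -0.913]
-1 0.0865 [-0.554  0.282  1.896 -0.     0.964  1.085]
-1 0.2 [-0.554  0.171  1.726 -0.     1.245  1.085]
-1 bed [ 0.201  0.056  2.306 -0.581  0.339  2.452]
-1 bed [ 0.238 -0.146  2.225 -0.358  0.605  2.229]
[-0.200539   -0.39772548  0.32408377] 0.025 [-1.44197583e+00  2.75852783e-01  1.50489714e+00  1.20705858e-05
  1.36072072e+00 -1.20982651e-01]
```

```bash
cat > pick1.py <<'E'
from h import *
from plant import r, gripper_to, telemetry as t
A=BOX+Rz(BY)@[0,.052,0]; q=quat(tooldown(BY,1))
gripper_to(.082,10)
r.move_to(list(A+[0,0,.2]),q)
r.move_l(list(A+[0,0,.105]),vel=.15)
print('guard',r.move_l(list(A+[0,0,.0868]),vel=.05,guard=6))
print(t.current_ee_pos(),t.current_wrist_force())
ey=Rz(BY)[:,1];ex=Rz(BY)[:,0]
f0=t.current_wrist_force()
for o in (.07,.067,.065,.063,.061):
    gripper_to(o,10); f=t.current_wrist_force()-f0
    print(o,t.current_opening(),'fx %.2f fy %.2f fz %.2f'%(f@ex,f@ey,f[2]))
print(t.current_t())
E
python3 pick1.py
```

```text
guard False
[ 0.45020828 -0.19699772  0.08653524] [0.09308467 0.16219266 0.44111996]
0.07 0.06980276039690757 fx -0.80 fy 0.21 fz -0.86
0.067 0.06685190355498141 fx -0.74 fy 0.89 fz 0.20
0.065 0.0651150730920293 fx -0.17 fy 0.08 fz 0.77
0.063 0.06315765861017798 fx -0.25 fy 1.06 fz 1.59
0.061 0.06103810357278766 fx -0.81 fy 0.79 fz 1.53
5.7417
```

```bash
cat > lift.py <<'E'
from h import *
from plant import r, gripper_to, telemetry as t, vision
import sys
ey=Rz(BY)[:,1];ex=Rz(BY)[:,0]
gripper_to(.05,25); f=t.current_wrist_force()
print(t.current_opening(),'fx %.2f fy %.2f fz %.2f'%(f@ex,f@ey,f[2]))
p=t.current_ee_pos()
print('guard',r.move_l(list(p+[0,0,.006]),vel=.03,guard=15), t.current_wrist_force(),t.current_opening())
print('guard',r.move_l(list(p+[0,0,.13]),vel=.12,guard=15), t.current_wrist_force(),t.current_opening())
for n in ("top","scene"): cv2.imwrite(f"pics/{sys.argv[1]}_{n}.png",vision.snapshot(n)[:,:,::-1])
print(t.current_ee_pos(),t.current_t())
E
python3 lift.py l1
python3 -c "
import cv2
t=cv2.imread('pics/l1_top.png');s=cv2.imread('pics/l1_scene.png')
a=cv2.resize(t[140:260,270:390],(480,480));b=cv2.resize(s[80:220,230:370],(480,480))[:,:320]
cv2.imwrite('pics/l1.png',cv2.hconcat([a,b]))"
```

```text
0.05642923589934871 fx -0.93 fy 0.62 fz 4.63
guard False [-0.16290747  1.29299984 -0.55787632] 0.05633402230187779
guard False [0.50174538 0.16692841 0.2310374 ] 0.05586774985584145
[ 0.44995801 -0.19680748  0.21614235] 7.6417
```

View pics/l1.png

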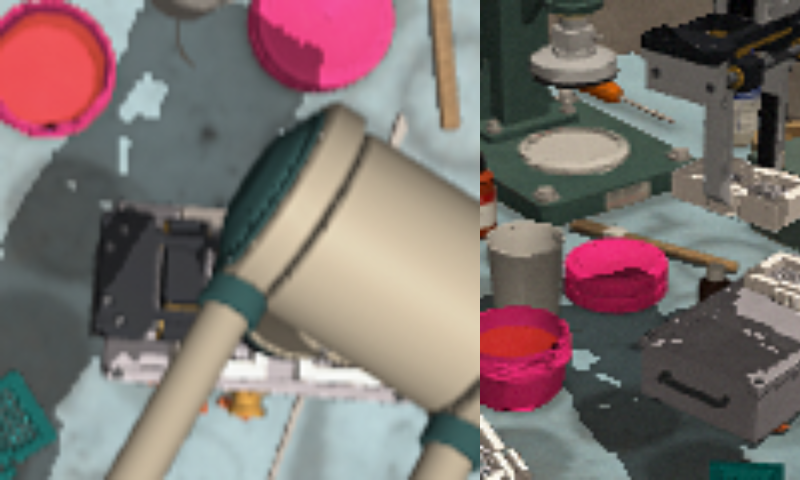

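```bash
cat > fitc.py <<'E'
from h import *
import re
exec(open('fit0.py').read().split("for w in ('t'")[0])
tC=raw([(255,185),(412,210),(375,468),(215,442)],8,170,165)
sC=raw([(150,140),(272,70)],7,190,190)
def rc(v):
    P=(top4())@tilt(v[3]).T+v[:3]
    return np.r_[(proj(T,P)-tC).ravel(),(proj(S,P[:2])-sC).ravel(),(v[3]+.170)/.005*.3]
f=least_squares(rc,[.475,.095,.055,-.2]);print(f.x.round(4));print(f.fun[:-1].reshape(-1,2).round(1).tolist())
v=f.x; np.save('c.npy',v)
for n,C,o,k,w,h in (("t",T,(170,165),8,80,70),("s",S,(190,190),8,90,75)):
    im=cv2.imread(f'pics/{n}_raw.png')[o[1]:o[1]+h,o[0]:o[0]+w]; im=cv2.resize(im,None,fx=k,fy=k,interpolation=cv2.INTER_CUBIC)
    for z,col in((0,(0,0,255)),(-H,(0,200,0))):
        q=(proj(C,(top4()+[0,0,z])@tilt(v[3]).T+v[:3])-o+.5)*k-.5
        cv2.polylines(im,[np.int32(q.round())],True,col,1)
    cv2.imwrite(f'pics/fc_{n}.png',im)
E
python3 fitc.py; python3 -c "
import cv2
a=cv2.imread('pics/fc_t.png')[80:520,100:500];b=cv2.imread('pics/fc_s.png')[40:480,100:500];cv2.imwrite('pics/fc.png',cv2.hconcat([a,b]))"
```

```text
[ 0.4784  0.0936  0.052  -0.1692]
[[-0.9, -0.4], [0.2, 0.3], [0.3, 0.2], [0.3, -0.2], [-0.3, -0.6], [0.5, 0.7]]
```

View pics/fc.png

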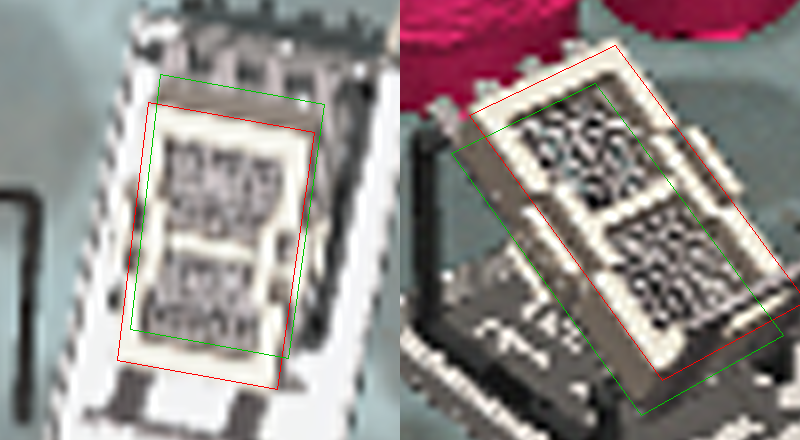

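```bash
cat > hover.py <<'E'
from h import *
from plant import r, telemetry as t, vision, inverse_kinematics as ik
v=np.load('c.npy'); B=tilt(v[3]); q=quat(toolbed(v[3],1))
def tcp(up,n): return list(v[:3]+B@[up,0,n+.035])  # underside of held screen at (up,0,n) rel C underside centre
p=t.current_ee_pos()
r.move_l([.40,-.1,.30],vel=.2)
r.move_to(tcp(.005,.09),q)
r.move_l(tcp(.004,.034),vel=.1)
print(t.current_ee_pos()-tcp(.004,.034),t.current_wrist_force(),t.current_opening(),t.current_t())
for n in ("top","scene"): cv2.imwrite(f"pics/h1_{n}.png",vision.snapshot(n)[:,:,::-1])
im=cv2.imread('pics/h1_scene.png')[175:265,180:280];cv2.imwrite('pics/h1s.png',cv2.resize(im,None,fx=6,fy=6,interpolation=cv2.INTER_CUBIC))
im=cv2.imread('pics/h1_top.png')[150:250,160:270];cv2.imwrite('pics/h1t.png',cv2.resize(im,None,fx=6,fy=6,interpolation=cv2.INTER_CUBIC))
E
python3 hover.py
```

```text
[ 0.00060562 -0.00046041  0.00031424] [ 0.10164407 -0.09542761 -0.69013465] 0.056193827181513646 10.1917
```

View pics/h1s.png

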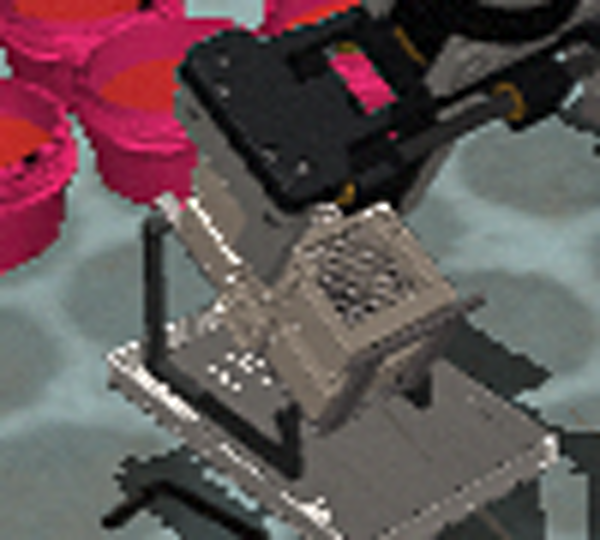

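View pics/h1t.png

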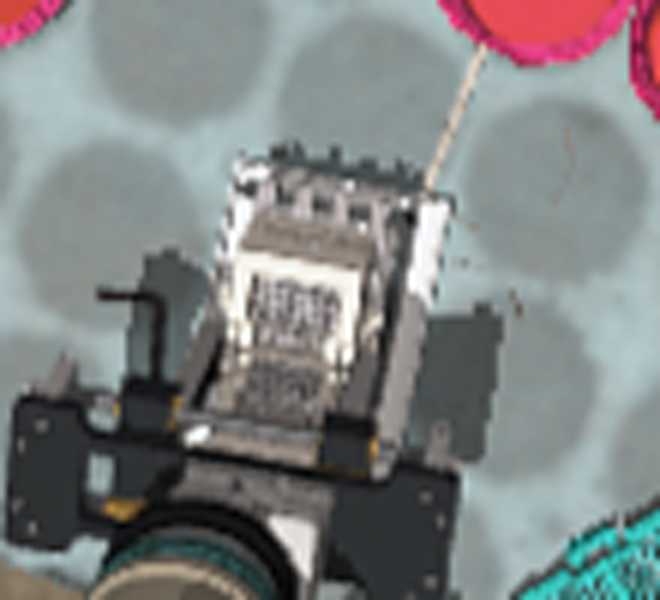

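```bash
cat > ov.py <<'E'
from h import *
import sys
from plant import vision, telemetry as t
v=np.load('c.npy')
T=cam(vision.get_calibration("top"));S=cam(vision.get_calibration("scene"))
def ov(tag,poses,out,ot=(190,180),os_=(205,195),k=10):
    ims=[]
    for n,C,o,w,h in (("top",T,ot,40,50),("scene",S,os_,40,50)):
        im=cv2.imread(f'pics/{tag}_{n}.png')[o[1]:o[1]+h,o[0]:o[0]+w]; im=cv2.resize(im,None,fx=k,fy=k,interpolation=cv2.INTER_CUBIC)
        im0=im.copy()
        for (c,M,col) in poses:
            for z in (0,-H):
                q=(proj(C,(top4()+[0,0,z])@M.T+c)-o+.5)*k-.5
                cv2.polylines(im,[np.int32(q.round())],True,col,1)
        ims+= [im] if n=='scene' else [im0,im]
    cv2.imwrite(out,cv2.hconcat(ims[:2])); cv2.imwrite(out.replace('.png','_s.png'),ims[2])
if __name__=="__main__":
    q=np.array(t.current_tool_rot()); M=R.from_quat(q[[1,2,3,0]]).as_matrix()
    Ms=np.c_[-M[:,1]*1,M[:,0],-M[:,2]]
    if np.linalg.det(Ms)<0: Ms[:,0]*=-1
    print(Ms.round(3),tilt(v[3]).round(3))
    c=np.array(t.current_ee_pos())+M[:,2]*.035
    ov(sys.argv[1],[(c,Ms,(0,0,255)),(v[:3],tilt(v[3]),(0,200,0))],f'pics/{sys.argv[1]}_ov.png')
E
python3 ov.py h1
```

```text
[[ 0.853  0.169 -0.494]
 [-0.146  0.986  0.084]
 [ 0.501  0.     0.865]] [[ 0.854  0.168 -0.493]
 [-0.146  0.986  0.084]
 [ 0.5    0.     0.866]]
```

View pics/h1_ov.png

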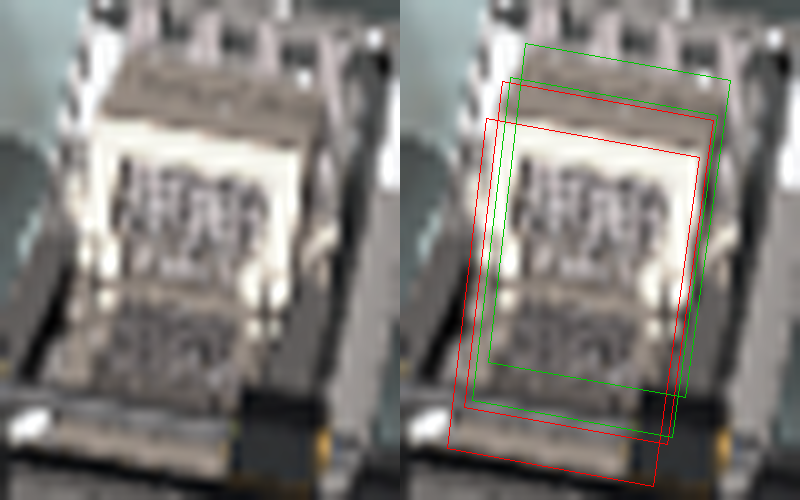

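View pics/h1_ov_s.png

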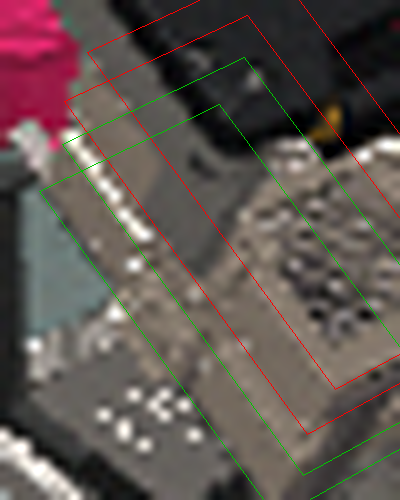

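```bash
cat > land.py <<'E'
from h import *
from plant import r, telemetry as t, vision
import sys
v=np.load('c.npy'); B=tilt(v[3]); n0=float(sys.argv[1])
def rel(): return B.T@(np.array(t.current_ee_pos())-v[:3])-[0,0,.035]
def go(d,vel,g=None):
    res=r.move_l(list(np.array(t.current_ee_pos())+B@d),vel=vel,guard=g); 
    print(d,res,'rel',(rel()*1e3).round(2),'F',(B.T@t.current_wrist_force()).round(2)); return res
print((rel()*1e3).round(2))
c=go([0,0,-(rel()[2]-n0+.006)],.02,4.)
if c:
    go([0,0,.0025],.02)
    go([-.014,0,0],.015,4.)
    print(t.current_opening(),t.current_t())
E
python3 land.py .022
```

```text
[ 4.75e+00 -2.00e-02  3.44e+01]
[0, 0, np.float64(-0.018395335317059613)] True rel [ 4.55  0.23 28.37] F [0.57 0.79 3.58]
[0, 0, 0.0025] False rel [ 4.42  0.21 30.84] F [ 0.01  1.25 -0.79]
[-0.014, 0, 0] True rel [ 0.95  0.27 30.81] F [ 2.04 -0.18 -0.3 ]
0.05596662123580724 11.525
```

```bash
cat > snap.py <<'E'
import sys,cv2
from plant import vision
tag=sys.argv[1]
for n in ("top","scene"): cv2.imwrite(f"pics/{tag}_{n}.png",vision.snapshot(n)[:,:,::-1])
a=cv2.imread(f'pics/{tag}_scene.png')[185:265,190:240+40];b=cv2.imread(f'pics/{tag}_top.png')[170:250,175:245]
f=lambda i,k:cv2.resize(i,None,fx=k,fy=k,interpolation=cv2.INTER_CUBIC)
cv2.imwrite(f'pics/{tag}.png',f(a,7)); cv2.imwrite(f'pics/{tag}t.png',f(b,7))
E
python3 snap.py k1; python3 ov.py k1
```

```text
[[ 0.854  0.168 -0.493]
 [-0.146  0.986  0.085]
 [ 0.5   -0.001  0.866]] [[ 0.854  0.168 -0.493]
 [-0.146  0.986  0.084]
 [ 0.5    0.     0.866]]
```

View pics/k1.png

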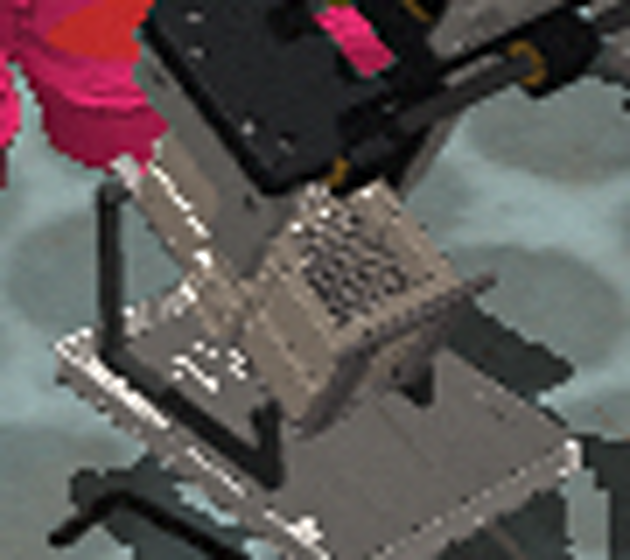

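View pics/k1_ov.png

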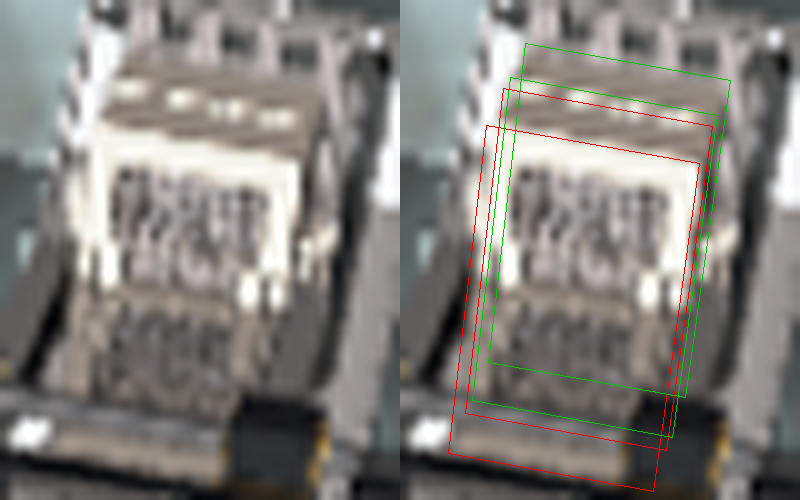

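View pics/k1_ov_s.png

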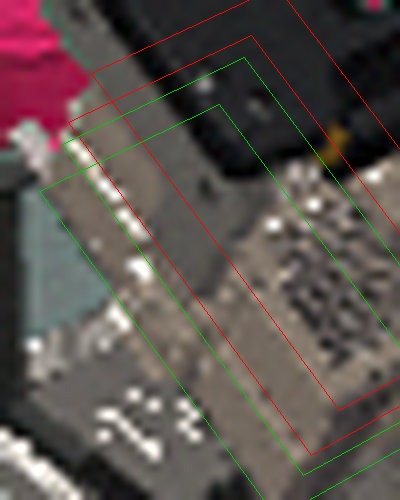

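```bash
python3 - <<'E'
import cv2,numpy as np
def f(p,x,y,w,h,k):
    im=cv2.resize(cv2.imread(p)[y:y+h,x:x+w],None,fx=k,fy=k,interpolation=cv2.INTER_LANCZOS4)
    return np.clip(255*(im/255.)**.6,0,255).astype('uint8')
cv2.imwrite('pics/z1.png',cv2.hconcat([f('pics/h1_scene.png',208,205,40,50,10),f('pics/k1_scene.png',208,205,40,50,10)]))
cv2.imwrite('pics/z2.png',f('pics/l1_scene.png',275,110,50,40,14))
E
```

```text
(no output)
```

View pics/z1.png

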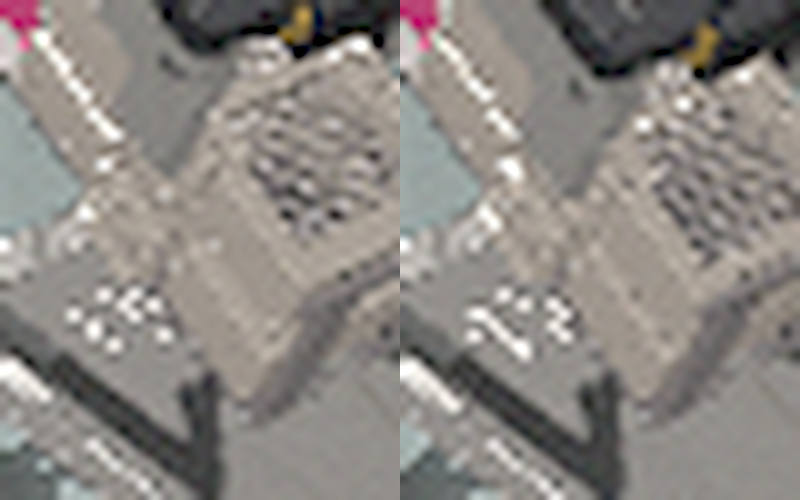

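View pics/z2.png

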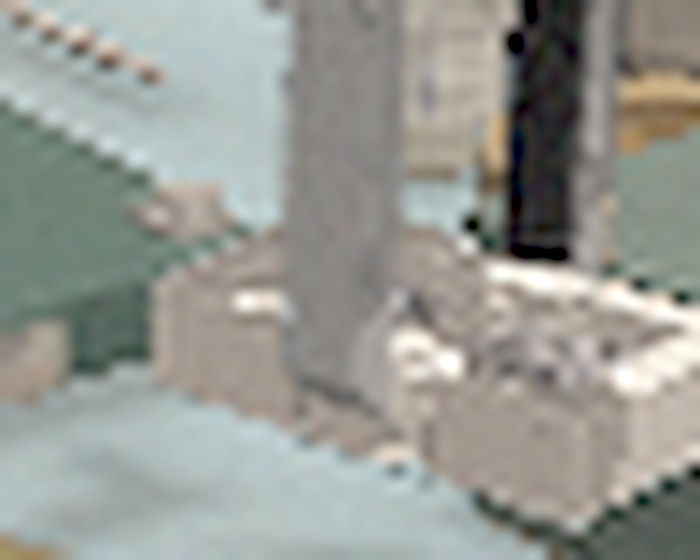

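```bash
python3 - <<'E'
from h import *
from plant import vision
S=cam(vision.get_calibration("scene"))
c=np.array([.44996,-.19681,.21614-.035])
im=cv2.resize(cv2.imread('pics/l1_scene.png')[110:150,275:325],None,fx=14,fy=14,interpolation=cv2.INTER_CUBIC)
for z,col in((0,(0,0,255)),(-H,(0,200,0))):
    q=(proj(S,(top4()+[0,0,z])@Rz(BY).T+c)-[275,110]+.5)*14-.5
    cv2.polylines(im,[np.int32(q)],True,col,1)
cv2.imwrite('pics/z3.png',im)
E
```

```text
(no output)
```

View pics/z3.png

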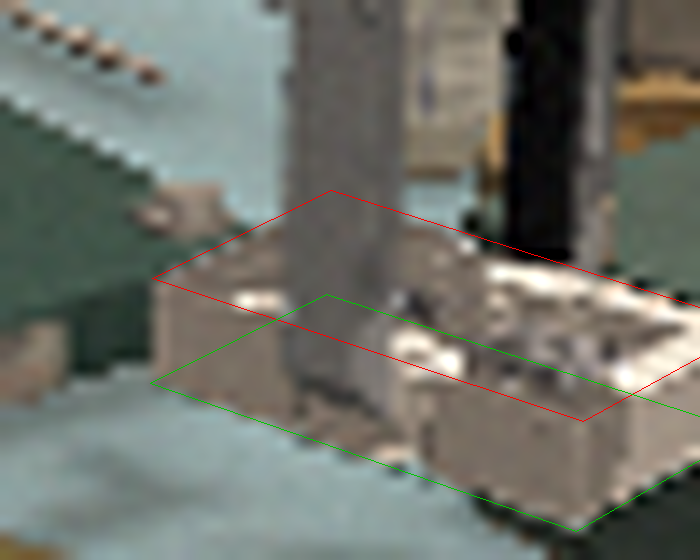

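```bash
cat > l2.py <<'E'
exec(open('land.py').read().split("print((rel")[0].replace("float(sys.argv[1])","0"))
go([.0005,0,0],.01)
go([0,0,-.010],.012,4.)
print((B.T@t.current_torque()).round(3),t.current_opening())
go([0,0,-.002],.008,6.)
print((B.T@t.current_torque()).round(3),t.current_opening(),t.current_t())
E
python3 l2.py; python3 snap.py k2
```

```text
[0.0005, 0, 0] False rel [ 1.08  0.14 30.64] F [ 0.43 -0.65 -0.9 ]
[0, 0, -0.01] True rel [ 1.05  0.16 28.32] F [ 0.76 -0.08  5.19]
[-0.007  0.005 -0.004] 0.056258934544265345
[0, 0, -0.002] True rel [ 1.05  0.17 28.28] F [ 0.32 -0.06  8.34]
[-0.002  0.1   -0.004] 0.05605740185023805 12.5417
```

View pics/k2t.png

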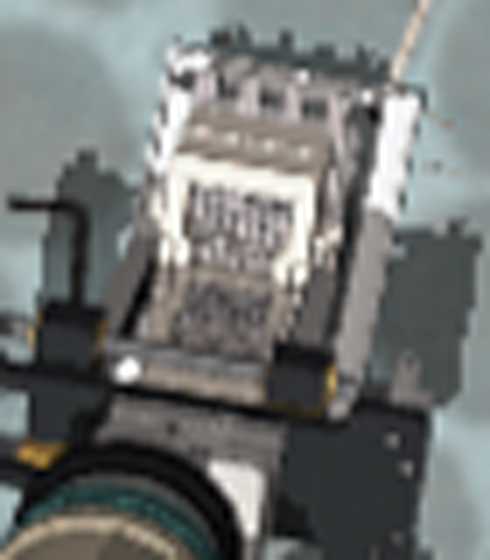

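View pics/k2.png

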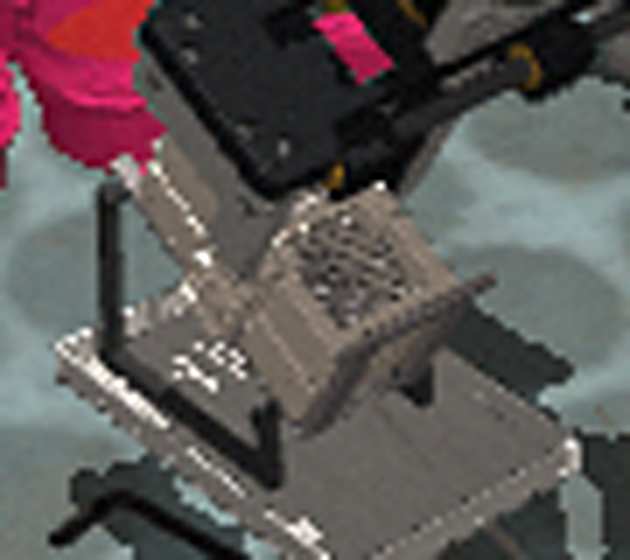

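```bash
cat > fc2.py <<'E'
from h import *
from plant import vision
import sys
T=cam(vision.get_calibration("top"));S=cam(vision.get_calibration("scene"))
v=np.load('c.npy'); B=tilt(v[3]); v2=v.copy(); v2[:3]+=B@[.0005,.0002,.0063]; np.save('c2.npy',v2)
ims=[]
for n,C,o,k,w,h in (("t",T,(180,170),10,40,60),("s",S,(208,192),10,40,60)):
    im=cv2.imread(f'pics/{n}_raw.png')[o[1]:o[1]+h,o[0]:o[0]+w]; im=cv2.resize(im,None,fx=k,fy=k,interpolation=cv2.INTER_CUBIC)
    for z,col in((0,(0,0,255)),(-H,(0,200,0))):
        q=(proj(C,(top4()+[0,0,z])@B.T+v2[:3])-o+.5)*k-.5
        cv2.polylines(im,[np.int32(q.round())],True,col,1)
    ims.append(im)
cv2.imwrite('pics/fc2.png',cv2.hconcat(ims))
E
python3 fc2.py
```

```text
(no output)
```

View pics/fc2.png

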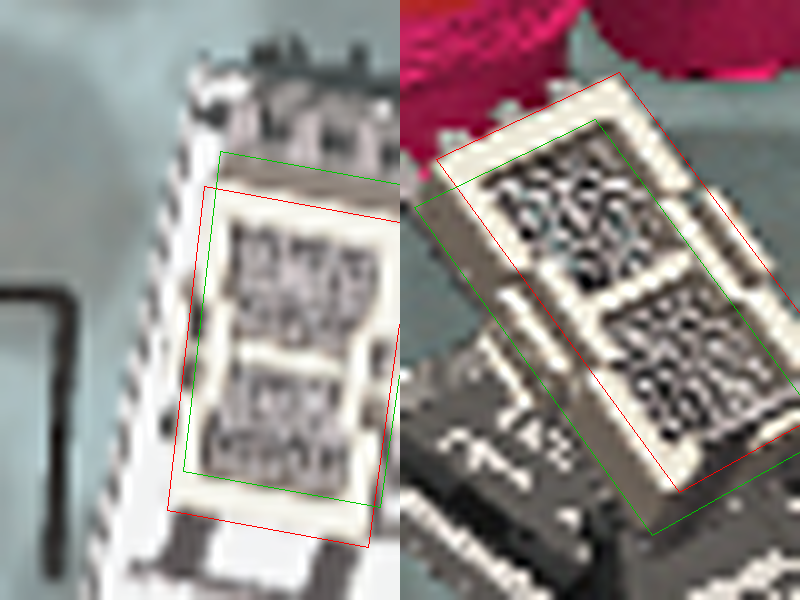

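```bash
cat > rel.py <<'E'
from plant import gripper_to
import sys
exec(open('land.py').read().split("print((rel")[0].replace("float(sys.argv[1])","0"))
go([0,0,.0012],.01)
go([-.006,0,0],.012,4.)
go([0,0,-.004],.01,4.)
for o in (.060,.063,.066): 
    gripper_to(o,10); print(o,t.current_opening(),(B.T@t.current_wrist_force()).round(2))
gripper_to(.085)
go([0,0,.07],.1,8.)
r.move_l(list(np.array(t.current_ee_pos())+[-.06,-.17,.1]),vel=.25)
print(t.current_t())
E
python3 rel.py; python3 snap.py p1
```

```text
[0, 0, 0.0012] False rel [ 1.09  0.2  29.42] F [ 0.68 -0.78 -2.5 ]
[-0.006, 0, 0] True rel [ 1.01  0.3  29.46] F [ 2.02 -0.47  1.09]
[0, 0, -0.004] True rel [ 0.98  0.41 28.34] F [0.16 0.29 5.06]
0.06 0.060052844679645535 [0.82 0.78 2.71]
0.063 0.06347196646675991 [ 0.75 -0.11  1.44]
0.066 0.06608360540169107 [ 0.14 -0.19  1.19]
[0, 0, 0.07] False rel [ 0.73  0.24 97.91] F [-0.42  0.35 -0.13]
16.95
```

View pics/p1.png

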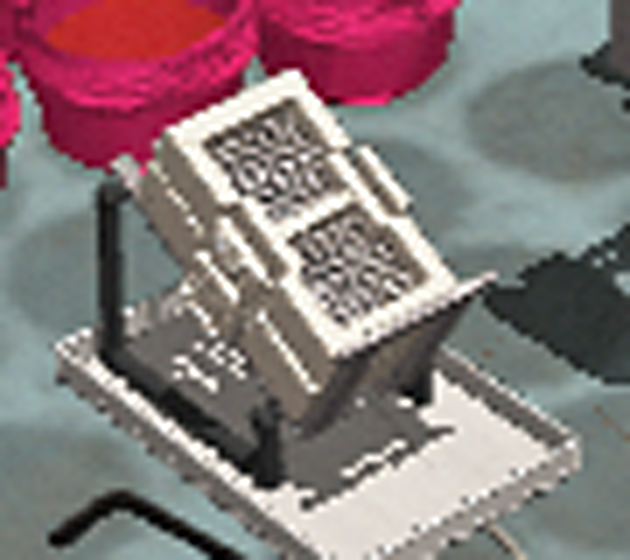

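View pics/p1t.png

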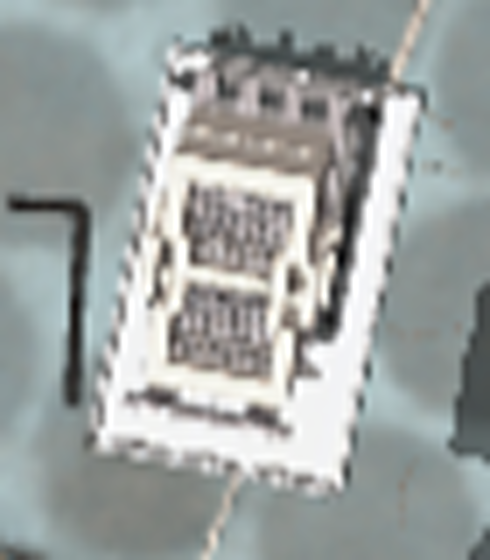

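```bash
python3 - <<'E'
import cv2
f=lambda p,x,y,w,h,k:cv2.resize(cv2.imread(p)[y:y+h,x:x+w],None,fx=k,fy=k,interpolation=cv2.INTER_NEAREST)
cv2.imwrite('pics/z4.png',cv2.hconcat([f('pics/p1_top.png',188,178,36,50,11),f('pics/p1_scene.png',205,192,36,50,11)]))
E
```

```text
(no output)
```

View pics/z4.png

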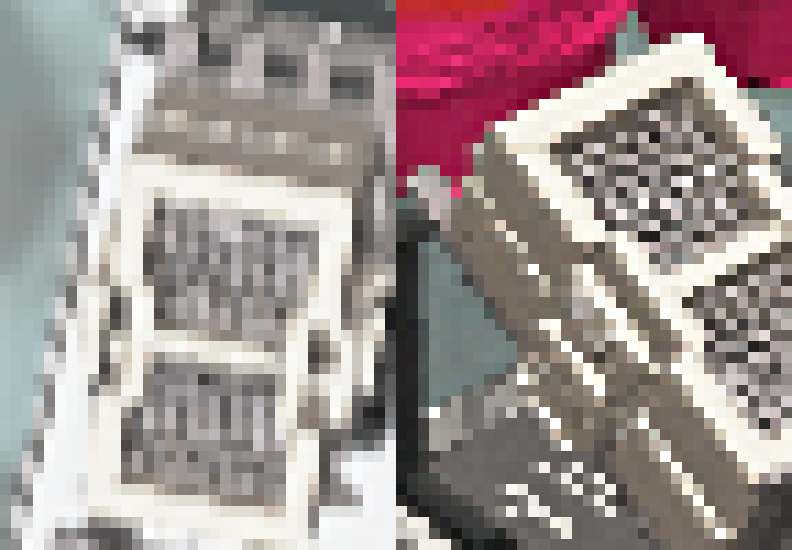

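```bash
cat > edge.py <<'E'
from h import *
from plant import vision
from scipy.ndimage import map_coordinates
T=cam(vision.get_calibration("top"));S=cam(vision.get_calibration("scene"))
def prof(im,C,c,B,a,b,nrm,fr,rng=.006,dbg=False):
    # edge from a to b (local), nrm local outward dir in top plane ; brightness falls outward
    out=[]
    s=np.arange(-rng,rng+1e-9,.0002)
    for f in fr:
        P0=a+(b-a)*f
        px=proj(C,(P0+np.outer(s,nrm))@B.T+c)
        g=map_coordinates(im,[px[:,1],px[:,0]],order=1)
        d=np.gradient(cv2.GaussianBlur(g.reshape(1,-1),(0,0),3).ravel())
        i=np.argmin(d); 
        if 3<i<len(s)-4:
            w=-np.minimum(d,0); w=w*(np.abs(s-s[i])<.0025); out.append((w*s).sum()/w.sum())
    return np.median(out)*1e3,np.std(out)*1e3,[round(o*1e3,1) for o in (np.polyfit(np.linspace(0,1,len(out)),out,1))],len(out)
def run(tag,c,B):
    q=top4(); FL,FR,NR,NL=q
    mid=[f for f in np.linspace(.06,.94,34) if abs(f-.5)>.2]
    for n,C,edges in (("top",T,"LFR"),("scene",S,"LFR")):
        im=cv2.imread(f'pics/{tag}_{n}.png').astype(float).min(axis=2)
        for e in edges:
            a,b,nr={'L':(NL,FL,[0,1,0]),'F':(FL,FR,[1,0,0]),'R':(NR,FR,[0,-1,0])}[e]
            r_=prof(im,C,c,B,a,b,np.array(nr,float),mid if e!='F' else np.linspace(.1,.9,20))
            print(tag,n,e,'off %.2f sd %.2f lin %s n%d'%r_)
if __name__=="__main__":
    import shutil
    shutil.copy('pics/t_raw.png','pics/r0_top.png');shutil.copy('pics/s_raw.png','pics/r0_scene.png')
    v=np.load('c.npy'); B=tilt(v[3])
    base=v[:3]+B@[.00095,.0003,.0063]
    run('r0',base,B)
    run('p1',base+B@[0,0,.022],B)
E
python3 edge.py
```

```text
r0 top L off nan sd nan lin [np.float64(nan), np.float64(nan)] n15
r0 top F off 1.33 sd 0.67 lin [np.float64(-0.9), np.float64(1.9)] n20
r0 top R off -0.51 sd 0.72 lin [np.float64(1.6), np.float64(-1.4)] n18
r0 scene L off 2.26 sd 0.67 lin [np.float64(-1.9), np.float64(3.1)] n18
r0 scene F off 0.40 sd 2.38 lin [np.float64(-2.1), np.float64(2.9)] n20
r0 scene R off -2.37 sd 1.82 lin [np.float64(-0.2), np.float64(-2.0)] n18
p1 top L off nan sd nan lin [np.float64(nan), np.float64(nan)] n18
p1 top F off 0.98 sd 0.58 lin [np.float64(-0.2), np.float64(1.1)] n20
p1 top R off 0.49 sd 0.56 lin [np.float64(1.0), np.float64(-0.0)] n18
p1 scene L off 1.13 sd 0.28 lin [np.float64(0.1), np.float64(1.1)] n18
p1 scene F off -0.62 sd 0.33 lin [np.float64(0.4), np.float64(-0.9)] n20
p1 scene R off -1.31 sd 0.38 lin [np.float64(0.2), np.float64(-1.3)] n18edge.py:16: RuntimeWarning: invalid value encountered in scalar divide
  w=-np.minimum(d,0); w=w*(np.abs(s-s[i])<.0025); out.append((w*s).sum()/w.sum())
```

The edge comparison puts screen_a about 1 mm to y- of screen_c, less than 1 mm off in x, flat and at the stop. That's flush enough, so I'll go on to screen_b, the white one at (557,338) in the top view.

```bash
sed -e 's/\[0,.052,0\]/[0,-.052,0]/' pick1.py > pick2.py; python3 pick2.py && python3 snap.py g2 && python3 -c "
import cv2
a=cv2.imread('pics/g2_scene.png')[130:210,265:355];cv2.imwrite('pics/g2c.png',cv2.resize(a,None,fx=7,fy=7,interpolation=cv2.INTER_CUBIC))"
```

```text
guard False
[ 0.44310813 -0.30077057  0.08641639] [-0.21168969 -0.38766077  0.4364199 ]
0.07 0.06982491128239476 fx 0.21 fy 0.12 fz 0.24
0.067 0.06721876359895358 fx 0.56 fy 0.69 fz -0.33
0.065 0.0651697874901327 fx 1.16 fy 1.50 fz 1.12
0.063 0.06293244186348351 fx -0.17 fy 1.55 fz 1.91
0.061 0.06092166056492813 fx -0.09 fy 0.60 fz 1.91
21.1417
```

View pics/g2c.png

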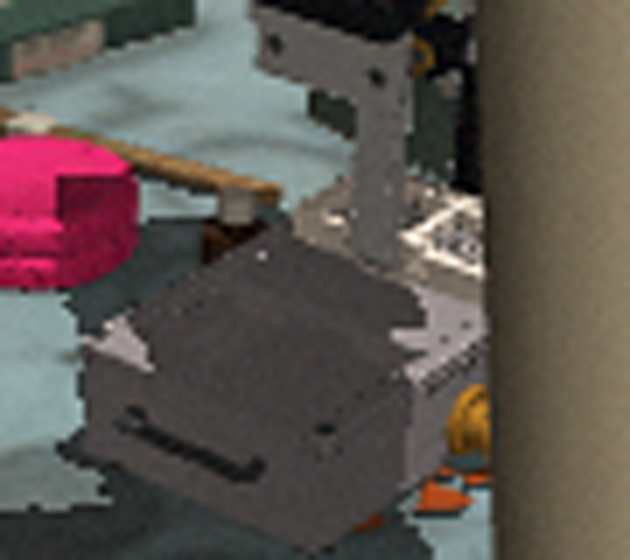

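The fingers are on screen_b's tabs at crop (375,250) and the other bay is empty. I'll pinch, lift and carry it to hover over the pile.

```bash
python3 lift.py l2 && cat > hover2.py <<'E'
from h import *
from plant import r, telemetry as t, vision
v=np.load('c.npy'); B=tilt(v[3]); q=quat(toolbed(v[3],1))
def tcp(up,n): return list(v[:3]+B@[up,.0006,n+.035])
r.move_l([.40,-.1,.32],vel=.25)
r.move_to(tcp(.006,.11),q)
r.move_l(tcp(.0045,.0583),vel=.1)
print(np.array(t.current_ee_pos())-tcp(.0045,.0583),t.current_wrist_force(),t.current_opening(),t.current_t())
E
python3 hover2.py && python3 snap.py h2
```

```text
0.0562037440273836 fx 0.14 fy 2.49 fz 4.64
guard False [ 0.10667082  1.17758171 -0.94163876] 0.05591444219152262
guard False [ 0.60848124 -0.39824294 -0.54600738] 0.05586220671291939
[ 0.44285175 -0.30048014  0.21608426] 23.1417
[ 0.00068362 -0.0004606   0.00032661] [-0.00928409  0.14563304 -0.79584833] 0.05590176031566716 25.8667
```

View pics/h2.png

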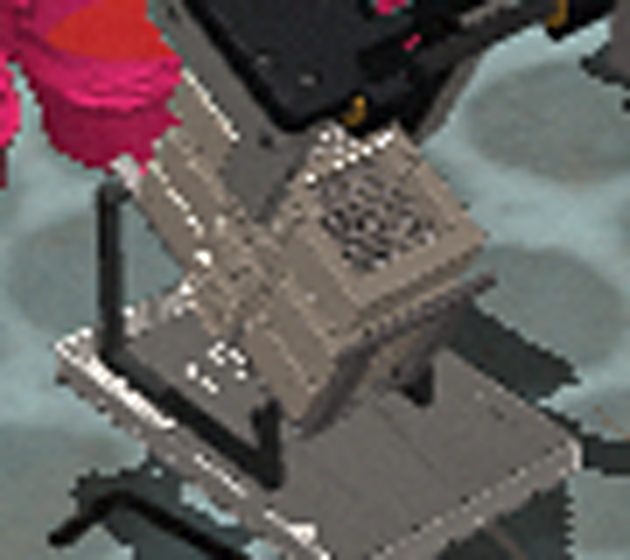

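View pics/h2t.png

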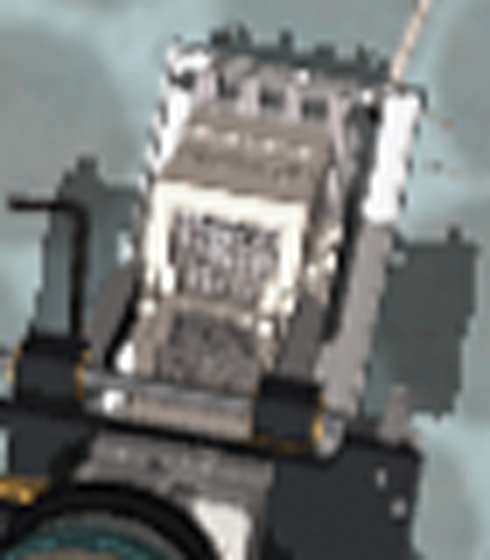

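```bash
cat > land2.py <<'E'
exec(open('land.py').read().split("c=go(")[0])
c=go([0,0,-(rel()[2]-.0503+.003)],.02,4.)
if c and abs(rel()[2]-.0503)<.002:
    go([0,0,.0015],.02)
    go([-.008,0,0],.015,4.)
    print(rel()[1])
print(t.current_opening(),t.current_t())
E
python3 land2.py 0
```

```text
[ 5.31  0.59 58.69]
[0, 0, np.float64(-0.011385280979479964)] True rel [ 5.34  0.85 50.31] F [-0.13  0.03  4.27]
[0, 0, 0.0015] False rel [ 5.23  0.84 51.73] F [-0.41  0.42 -1.71]
[-0.008, 0, 0] True rel [ 1.69  0.92 51.72] F [ 1.08 -1.01 -0.71]
0.0009202166980997907
0.05611459162094497 27.0583
```

```bash
sed -e '/\[0,0,.0012\]/d' -e '/\[-.006,0,0\]/d' -e "s/+\[-.06,-.17,.1\]/+[-.05,-.2,.08]/" rel.py > rel2.py; python3 rel2.py; python3 snap.py p2; cat > e2.py <<'E'
from edge import *
v=np.load('c.npy'); B=tilt(v[3]); base=v[:3]+B@[.00095,.0003,.0063]
run('p2',base+B@[0,0,.044],B)
E
python3 e2.py 2>/dev/null;  python3 - <<'E'
import cv2
f=lambda p,x,y,w,h,k:cv2.resize(cv2.imread(p)[y:y+h,x:x+w],None,fx=k,fy=k,interpolation=cv2.INTER_CUBIC)
cv2.imwrite('pics/z5.png',cv2.hconcat([f('pics/p2_top.png',183,178,40,54,10),f('pics/p2_scene.png',205,186,40,54,10)]))
E
```

```text
[0, 0, -0.004] True rel [ 1.71  0.96 50.32] F [ 0.42 -0.13  3.65]
0.06 0.06024075058140867 [0.42 0.62 2.04]
0.063 0.06283507710669373 [ 0.86 -0.26  2.37]
0.066 0.06590934898465414 [ 0.15  0.25 -0.1 ]
[0, 0, 0.07] False rel [  1.48   0.84 120.03] F [-1.47 -0.05  0.88]
30.9583
p2 top L off 0.66 sd 2.65 lin [np.float64(4.5), np.float64(-1.6)] n17
p2 top F off 0.84 sd 0.58 lin [np.float64(-0.6), np.float64(1.2)] n20
p2 top R off -0.28 sd 0.61 lin [np.float64(1.1), np.float64(-1.0)] n18
p2 scene L off 1.78 sd 0.33 lin [np.float64(-0.3), np.float64(1.9)] n18
p2 scene F off -0.66 sd 0.32 lin [np.float64(-0.1), np.float64(-0.6)] n20
p2 scene R off -1.91 sd 0.40 lin [np.float64(0.5), np.float64(-2.2)] n18
```

View pics/z5.png

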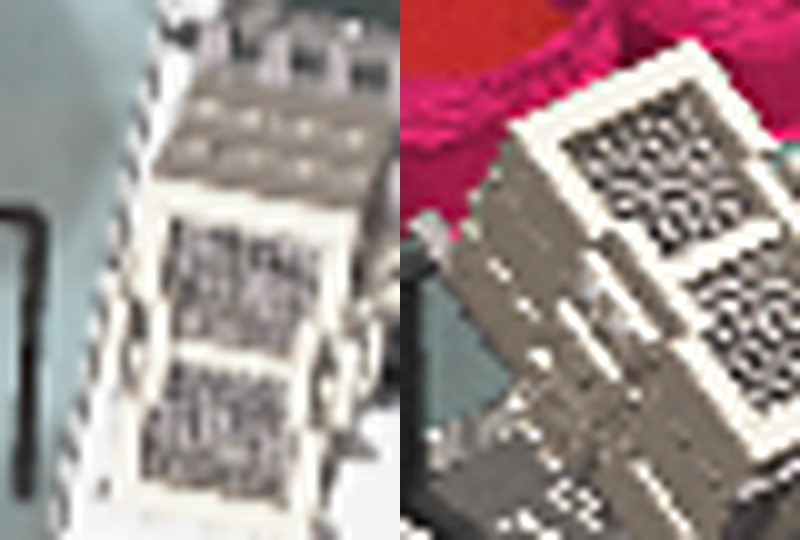

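View pics/p2.png

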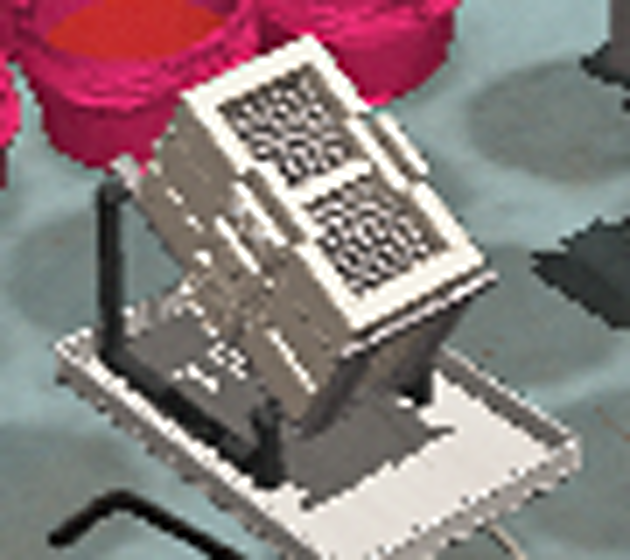

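```bash
python3 - <<'E'
import cv2
a=cv2.imread('pics/r0_top.png');b=cv2.imread('pics/p2_top.png')
cv2.imwrite('pics/cmp.png',cv2.vconcat([cv2.resize(i[60:270,130:430],(790,553))[:,:] for i in (b,)]))
a=cv2.imread('pics/r0_scene.png');b=cv2.imread('pics/p2_scene.png')
cv2.imwrite('pics/cmps.png',cv2.hconcat([cv2.resize(i[110:270,180:360],(395,351)) for i in (a,b)]))
E
```

```text
(no output)
```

View pics/cmp.png

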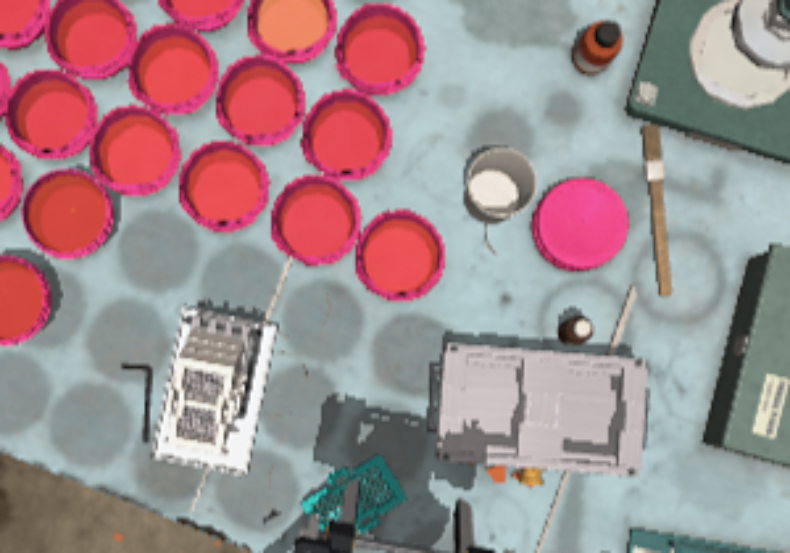

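View pics/cmps.png

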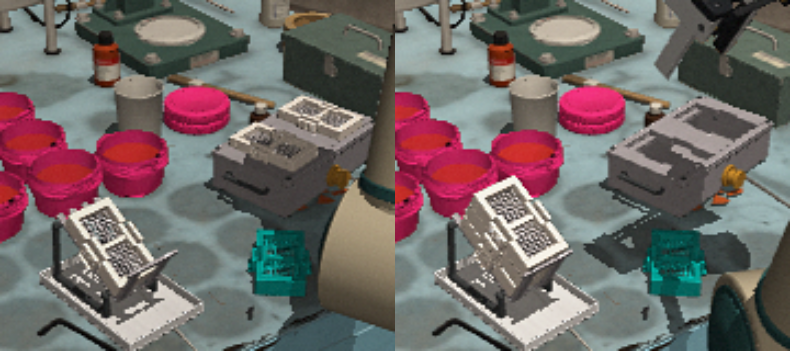

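Both bays are empty, the three screens are piled in the rack at (195,400), nothing else has moved, and the arm is clear.

```bash
python3 -c "
from plant import r, telemetry as t
print(t.current_wrist_force(),t.current_t()); r.sign_off()"
```

```text
[-0.18482174 -0.94269263  0.04710249] 31.0583
the job is handed in; nothing more can be done
```

I took both screens out of the straining box and laid them on screen_c in the rack, screen_a first and then screen_b, and handed the job in at 31.1 s of the 59 s allowed. Each was pinched to about 56 mm, lifted straight out, slid against the rack's stop, set down flat and released.

**Pile:** the last pictures show three screens in one pile. Across the rack, screen_c sits about 1.05 mm and screen_b about 0.65 mm to the left (y+) of screen_a. Along the slope, screen_b is within about 0.1 mm of screen_a. screen_b seated 22.0 mm above screen_a, one screen's height.

**Surroundings:** both bays are empty, the other things, including the turquoise look-alike, show no change in the before and after pictures, and the gripper was clear.

**Checks that disagreed:**
- **Height of screen_c:** my first camera fit put it 6.3 mm too low. The solid contact when screen_a touched down showed this, and the corrected position matched the pictures.
- **screen_c and the stop:** the pictures put screen_c 0.4 to 1 mm further up the slope than screen_a, within the measuring error. I left it there, so I could not confirm that screen_c itself touches the stop.

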